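# Turn off the cooling timer and box up the madeleines

### The arm

A 7-joint arm with a two-finger parallel gripper is mounted at the origin on the work surface. World frame = base frame: x ahead of the robot, y to its left, z up, the work surface at z = 0. Lengths are in mm, angles in rad, forces in N, time in s.
With the tool pointing down it reaches from about 400 to 875 mm from the base axis. Payload 4.4 kg.
Tool frame: the origin (TCP) lies midway between the tips of the shut fingers; the grasp point (between the pads) lies 19 mm behind it; z points along the fingers, y is the line along which they close (so a half turn about z gives the same grasp; the last joint's range is limited). The gripper opens to 85 mm and grips with 20 to 120 N. Pads are 22 mm wide; open, the fingers measure 114 mm over their backs; the gripper's body (76 mm by 85 mm) begins 54 mm behind the grasp point. The pads swing forward as they close: fully open they stand 13 mm farther back than shut.
Start: joints at [1.084, 0.628, 0.038, 1.517, -0.027, 0.996, -0.02], TCP at [265.547, -593.298, 231.313] pointing down, gripper open.
Joint ranges: [-3.06, 3.06], [-0.37, 2.12], [-1.25, 1.32], [0.18, 2.47], [-1.1, 4.24], [0.23, 1.98], [-2.94, 2.94]. Speed limits (rad/s): [2.57, 2.57, 3.14, 3.14, 3.14, 3.14, 3.14].

### API

Orientations are given as [roll, pitch, yaw] about the fixed x, y, z axes, in that order (R = Rz(yaw) Ry(pitch) Rx(roll)).
In Python, from cell import ctrl gives the robot as it stands.
- The arm moves only by the shell command python3 -m crank 'ROWS' [OPENING]. ROWS is JSON, a list that holds one entry, the list of rows, each a list of 4 numbers: the shift along the tool's x, y, z normalised to -1 to 1, where 1 is 2.5 cm, then the turn about the tool's z normalised to -1 to 1, where 1 is 0.08 rad. In form: [[[dx, dy, dz, turn], ...]]. A call has 1 to 12 rows; each row shifts and turns the commanded pose from where the row before left it, along the tool's axes as they then stand; what a row does not reach is not made up. A row lasts 1/12 s, in which the tool goes at most 41.7 mm and 7.16 degrees, less where a joint would pass 70% of its speed; a pose out of reach is approached as far as the arm can. A call with a number of a shift or a turn outside -1 to 1 is refused whole. A call with a gripper value outside its range is refused whole. OPENING is the closure, from -1 (fully open) to 1 (shut), set as the call begins (- or left out, the last holds). The fingers move at their own pace and stop on an object; the grip force is fixed at half the most. Time passes only in rows, so rows that do not move let the fingers close. It gives the time, the measured TCP pose, the force, the opening and the grip force at its end, in the units of the state.
- ctrl.read_state(): the state, without advancing time (a new reading comes with each control period).
- ctrl.get_image(name): name is "scene" or "top" or "wrist"; returns a dict with "img" (400x640x3 uint8, red, green, blue), "intrinsics" (3x3 intrinsics, pixels), "extrinsics" (4x4, takes a point from camera to world coordinates). Camera axes: x right, y up, looking along -z (the intrinsics and any distortion apply to the point x, -y, -z); pixel columns grow to the right and rows downward; lengths in mm; the calibration is good to about 2 mm. A picture is of the moment at which its call begins. There is no depth.
- ctrl.finish_job(): hands the job in; it is judged then, once.
Trained networks look in the newest picture that a camera, given by its name, has taken for a name from the list of things; names that differ only in an ending like _2 or _b are one class to them, and where a whole thing is asked for, a point or a joint stands for the part that bears it (a point fixed in the world has none). Each returns a list of dicts, best first, with "confidence" (0 to 1); they miss things now and then, are a little off and sometimes report something else, mostly with a low value. They report only what shows in the picture. A call takes as long as a camera call. They do not tell look-alikes from the thing itself.
- ctrl.find_in(camera, target): "position" ([row, column] in pixels, amid what is visible of it).
- ctrl.trace(camera, target): "mask" (400x640 bool, what is visible of it) and "position" ([row, column] in pixels, amid what is visible of it).
- ctrl.place_of(camera, target): "position" ([row, column] in pixels: a listed point, or the origin of a listed thing).
The state is a dict: "clock": time; "qpos": joint angles; "qd": joint speeds; "tau": joint torques, N m; "eef_pos": TCP position; "tool_rot": TCP orientation; "force": force on the tool from outside, world axes, zero at the start; "torque": the same for the moment, N m; "width": finger opening in mm; "gripper_force": force on a finger pad.
Only numpy, scipy, OpenCV 4.12 (cv2) and the standard library are available. Lean on these libraries where they do the work, as an engineer would, in place of code of your own. Each camera call takes 0.05 s, during which the arm holds its last target. There are 200 camera calls.

### The job

The madeleines have cooled: first turn the timer's knob until its pointer stands at the zero mark, and leave it there. Then lift every madeleine out of the baking tin, put them all in the cake box, and press the box's lid down until its catch holds it shut. Do not tip over the espresso cups.

Things in the scene. Friction and masses are not known exactly. Their poses are not given: they have to be found in the camera images.
- baking_tin: Fixed dark steel baking tin, 180 (its x) x 216 (its y) x 16 mm high, with six oblong moulds in 2 columns along x (82 mm apart) by 3 rows along y (70 mm apart), centred on the tin; each mould is an open pocket 70 (x) x 42 (y) mm and 12 mm deep, its floor 4 mm above the table. Origin: centre of the underside.
- cake_box: Fixed open black box, outside 160 (its x) x 190 (its y) x 62 mm high, walls and floor 4 mm thick, with a light wooden lid hinged along its +x edge. Origin: centre of the underside; z up. At the start its +x side, where the lid stands open, faces roughly the robot's left (+y).
- box_floor (a point): Centre of the cake box's inner floor (152 x 182 mm, 58 mm below the rim).
- lid_hinge (a point): Middle of the lid's hinge line, on the box's +x edge, 64 mm above the table; the hinge line runs along the box's y.
- lid_edge (a point): On the lid, middle of the top (outer) surface at the free edge, 166 mm from the hinge. Lid panel: 166 x 190 mm, 10 mm thick, its underside 1 mm above the hinge line when shut. A steel tongue under the middle of this edge snaps under a sprung catch on the box's front (-x) wall.
- lid (a joint): Lid angle in rad: 0 shut, about 1.85 fully open (leaning 16 degrees back past upright). A light spring lifts it open (less than 2 N at the edge) unless the catch holds; the last few mm down to the catch need about 6 N at the edge, after which it stays at 0 to 0.02.
- timer_base: Fixed round black kitchen timer, 86 mm across, 28 mm high, white face with 12 ticks and a thick longer black tick for zero on its own -x side, where a small white lug also stands out from the black rim. Origin: centre of the underside.
- timer_zero (a point): The zero mark: middle of the thick tick on the timer's face, 32.5 mm from the axis, 29 mm up.
- timer_grip (a point): On the axis of the timer's steel knob at gripping height, 53.5 mm above the table. The knob has an upright grip bar 42 mm long, 12 mm thick, 26 mm tall (from 36 to 61 mm above the table); the bar runs along the pointer's direction.
- timer_pointer (a point): Tip of the knob's black pointer, 28.5 mm from the axis; the black line on the bar's top lies on the same side.
- timer_knob (a joint): Angle of the pointer in rad: 0 when it points at the zero mark, growing clockwise seen from above; stops at -0.5 and 5.2. Stays where it is left.
- cup_a: Black espresso mug, 60 mm across, 55 mm high, with handle; stands beyond the baking tin, on the right. Origin: centre of the underside.
- cup_b: Black espresso mug like the other, beyond the baking tin, on the left. Origin: centre of the underside.
- madeleine1: Golden madeleine (shell-shaped cake, firm), 64 long (its x) x 35 wide (its y) x 27 mm high; sides straight enough to pinch across the 35 mm width, 34 mm wide between 0 and 24 mm over its underside. Sits in one of the tin's moulds, standing about 15 mm proud of the tin's top; may be absent. Origin: centre of the underside, z up.
- madeleine2: Golden madeleine (shell-shaped cake, firm), 64 long (its x) x 35 wide (its y) x 27 mm high; sides straight enough to pinch across the 35 mm width, 34 mm wide between 0 and 24 mm over its underside. Sits in one of the tin's moulds, standing about 15 mm proud of the tin's top; may be absent. Origin: centre of the underside, z up.
- madeleine3: Golden madeleine (shell-shaped cake, firm), 64 long (its x) x 35 wide (its y) x 27 mm high; sides straight enough to pinch across the 35 mm width, 34 mm wide between 0 and 24 mm over its underside. Sits in one of the tin's moulds, standing about 15 mm proud of the tin's top; may be absent. Origin: centre of the underside, z up.
- madeleine4: Golden madeleine (shell-shaped cake, firm), 64 long (its x) x 35 wide (its y) x 27 mm high; sides straight enough to pinch across the 35 mm width, 34 mm wide between 0 and 24 mm over its underside. Sits in one of the tin's moulds, standing about 15 mm proud of the tin's top; may be absent. Origin: centre of the underside, z up.
- madeleine5: Golden madeleine (shell-shaped cake, firm), 64 long (its x) x 35 wide (its y) x 27 mm high; sides straight enough to pinch across the 35 mm width, 34 mm wide between 0 and 24 mm over its underside. Sits in one of the tin's moulds, standing about 15 mm proud of the tin's top; may be absent. Origin: centre of the underside, z up.
- madeleine6: Golden madeleine (shell-shaped cake, firm), 64 long (its x) x 35 wide (its y) x 27 mm high; sides straight enough to pinch across the 35 mm width, 34 mm wide between 0 and 24 mm over its underside. Sits in one of the tin's moulds, standing about 15 mm proud of the tin's top; may be absent. Origin: centre of the underside, z up.
Not all that is in view belongs to the job. What is shaped like the madeleine1 but black or red is not meant.

How it is judged:
By the outcome, as a careful person would: the job done as asked, in the order asked, and still so for the second after the job is handed in, with the robot touching nothing.
Of madeleine1, madeleine2, madeleine3, madeleine4, madeleine5, madeleine6 only 4 to 6 are there at a start; the rules pass over those that are not, and their reading is None.
At some moment in a run one of madeleine1, madeleine2, madeleine3, madeleine4, madeleine5, madeleine6 may be knocked a few centimetres aside while the robot is not near it.
Once in a run the grip may slacken for a moment while it holds something.
It also fails if it takes over 210 s, if anything falls off the work surface, if the arm or the gripper's body presses on something with over 40 N, if the wrist force passes 120 N, or if a joint passes its speed limit or range.

## Working session

There is one attempt and no reset: what is moved stays moved. The work goes in short steps, Python scripts to look and compute and a shell command to move; the robot and the scene stay as the last step left them, time stands still between calls to the robot, and variables do not carry over. Pictures are saved under pics/ and viewed, at most 14 in all, crops included, and the job is handed in when it is done.

```bash
ls; mkdir -p pics
cat > h.py <<'E'
import numpy as np, cv2
from cell import ctrl
def cam(n):
    d=ctrl.get_image(n); return d
def save(n,f,crop=None,scale=1):
    d=cam(n); im=d["img"][:,:,::-1]
    if crop: r0,r1,c0,c1=crop; im=im[r0:r1,c0:c1]
    im=cv2.resize(im,None,fx=scale,fy=scale,interpolation=cv2.INTER_CUBIC); cv2.imwrite("pics/"+f,im); return d
def ray(d,rc):
    K=np.array(d["intrinsics"]);E=np.array(d["extrinsics"])
    v=np.linalg.inv(K)@[rc[1],rc[0],1]; v=np.array([v[0],-v[1],-v[2]])
    w=E[:3,:3]@v; return E[:3,3],w/np.linalg.norm(w)
def onz(d,rc,z):
    o,w=ray(d,rc); return o+w*(z-o[2])/w[2]
def tri(rays):
    A=np.zeros((3,3));b=np.zeros(3)
    for o,w in rays:
        P=np.eye(3)-np.outer(w,w);A+=P;b+=P@o
    p=np.linalg.solve(A,b); return p,[float(np.linalg.norm((np.eye(3)-np.outer(w,w))@(p-o))) for o,w in rays]
def proj(d,p):
    K=np.array(d["intrinsics"]);E=np.array(d["extrinsics"])
    c=E[:3,:3].T@(np.array(p)-E[:3,3]); u=K@[c[0],-c[1],-c[2]]; return u[1]/u[2],u[0]/u[2]
E
python3 - <<'E'
from h import *
np.set_printoptions(precision=1,suppress=True)
D={n:save(n,n+"0.png") for n in("scene","top")}
print({k:v for k,v in ctrl.read_state().items()})
for n in D: print(n,np.array(D[n]["extrinsics"]))
for t in ["baking_tin","cake_box","box_floor","lid_hinge","lid_edge","timer_base","timer_zero","timer_grip","timer_pointer","cup_a","madeleine1"]:
    R=[]
    for n in D:
        r=ctrl.place_of(n,t); print(t,n,[(np.round(x["position"]).tolist(),round(x["confidence"],2)) for x in r[:9]])
        if r:R.append(ray(D[n],r[0]["position"]))
    if len(R)==2: print("   tri",*tri(R))
E
```

```text
pics
{'clock': 0.1, 'qpos': array([ 1.1,  0.6,  0. ,  1.5, -0. ,  1. , -0. ]), 'qd': array([-0., -0., -0., -0., -0.,  0.,  0.]), 'tau': array([  0. , -56.5,   1.2, -19.4,   0. ,   0. ,   0. ]), 'eef_pos': array([ 265.3, -592.8,  230.5]), 'tool_rot': array([-3.1,  0. ,  0.4]), 'force': array([ 0.3, -0.8, -0.6]), 'torque': array([ 0., -0.,  0.]), 'gripper_force': 0.0, 'width': 85.70063335541326}
scene [[  -0.1   -0.8    0.5 1054.6]
 [   1.    -0.1    0.1   63. ]
 [  -0.     0.5    0.8  941. ]
 [   0.     0.     0.     1. ]]
top [[  -0.     1.    -0.2  311.6]
 [  -1.    -0.     0.    10.7]
 [  -0.     0.2    1.  1006.1]
 [   0.     0.     0.     1. ]]
baking_tin scene [([226.0, 301.0], 0.56)]
baking_tin top [([197.0, 339.0], 0.92)]
   tri [533.3 -43.8   2.8] [1.125297866988219, 1.1252978669882412]
cake_box scene [([219.0, 397.0], 0.95)]
cake_box top [([221.0, 216.0], 0.71)]
   tri [486.6 235.8  -8.5] [3.3775439896336605, 3.3775439896337014]
box_floor scene [([217.0, 400.0], 0.58)]
box_floor top [([218.0, 216.0], 0.84)]
   tri [488.9 237.1   8.4] [0.867956524723433, 0.8679565247234161]
l
[... 834 characters left out ...]
.4   44.1] [1.1567226604692065, 1.1567226604691472]
cup_a scene [([279.0, 286.0], 0.93), ([282.0, 340.0], 0.65)]
cup_a top [([128.0, 350.0], 0.79), ([216.0, 452.0], 0.61), ([220.0, 214.0], 0.51), ([208.0, 118.0], 0.42)]
   tri [698.  -69.8   7.7] [3.533877466268424, 3.5338774662684096]
madeleine1 scene [([157.0, 240.0], 0.69), ([180.0, 320.0], 0.67), ([240.0, 300.0], 0.61), ([248.0, 186.0], 0.6), ([241.0, 320.0], 0.56), ([216.0, 308.0], 0.53), ([212.0, 284.0], 0.45)]
madeleine1 top [([303.0, 442.0], 0.94), ([151.0, 474.0], 0.83), ([277.0, 324.0], 0.72), ([175.0, 339.0], 0.7), ([210.0, 334.0], 0.67), ([170.0, 310.0], 0.65)]
   tri [ 293.9 -264.2    5.5] [3.6707422392169344, 3.670742239216967]
```

View pics/scene0.png

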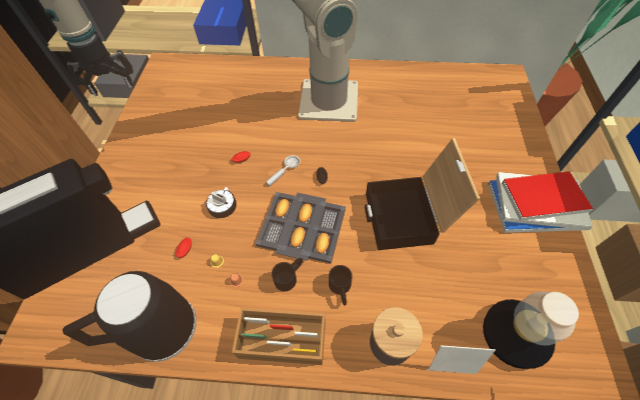

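View pics/top0.png

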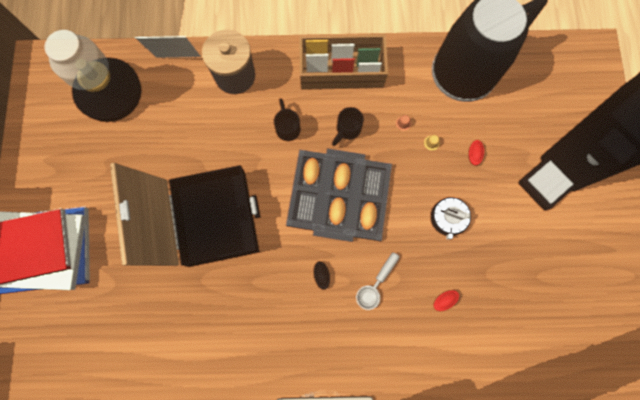

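The scene view shows four golden madeleines in the tin: top pixels (row, col) ≈ (172,311), (176,342), (212,337), (215,369). The look-alikes are red ones at (152,476) and (300,446) and a black one at (275,322). The timer is at (216,452) with its lug toward −x, the open box is at (216,214), and the cups are at (123,287) and (123,350).

```bash
cat >> h.py <<'E'
def golden(d):
    hsv=cv2.cvtColor(np.ascontiguousarray(d["img"]),cv2.COLOR_RGB2HSV)
    return hsv
def plan(x,y,z,yaw=None):
    s=ctrl.read_state();p=np.array(s["eef_pos"]);yw=s["tool_rot"][2]
    d=np.array([x,y,z])-p;c,sn=np.cos(yw),np.sin(yw)
    # position shift in the present tool axes (tool down), and turn
    t=np.array([c*d[0]+sn*d[1],sn*d[0]-c*d[1],-d[2]])/25
    print("shift units (tool x,y,z):",np.round(t,2),"turn units:",None if yaw is None else round((yw-yaw)/0.08,2),"yaw",round(yw,3),"pos",np.round(p,1))
E
python3 - <<'E'
from h import *
np.set_printoptions(precision=1,suppress=True)
t=cam("top");s=cam("scene")
for d in (t,s):
    hsv=cv2.cvtColor(np.ascontiguousarray(d["img"]),cv2.COLOR_RGB2HSV)
a=t["img"][160:270,270:500][:,:,::-1]; cv2.imwrite("pics/c1.png",cv2.resize(a,None,fx=3.4,fy=3.4,interpolation=cv2.INTER_CUBIC))
print(hsv[206,284],t["img"][172,311],t["img"][176,342],t["img"][230,342],t["img"][300,300])
for n,d in(("top",t),("scene",s)):
    r=ctrl.trace(n,"madeleine1")
    for x in r:
        m=x["mask"].astype(np.uint8); c=d["img"][m>0].mean(0) if m.sum() else 0
        if m.sum()<10: continue
        rr=cv2.minAreaRect(np.argwhere(m)[:,::-1].astype(np.float32))
        print(n,np.round(x["position"]),round(x["confidence"],2),m.sum(),c,onz(d,x["position"],20),rr[1],rr[2])
r=ctrl.trace("top","baking_tin")[0]
rr=cv2.minAreaRect(np.argwhere(r["mask"])[:,::-1].astype(np.float32)); print("tin",rr,[onz(t,(p[1],p[0]),16) for p in cv2.boxPoints(rr)],onz(t,rr[0][::-1],16))
for n,z in(("timer_zero",29),("timer_pointer",40),("timer_grip",53.5),("timer_base",0)):
    print(n,[(onz(t,x["position"],z),x["confidence"]) for x in ctrl.place_of("top",n)])
plan(483,-285,230,0)
E
```

```text
[ 23 143 249] [243 211 121] [243 212 121] [97 91 91] [208 139  85]
top [168. 312.] 0.85 326 [215.8 161.3  88.5] [597.9  16.7  20. ] (25.0, 15.0) 90.0
top [175. 341.] 0.74 340 [213.7 159.4  88.2] [581.5 -48.1  20. ] (26.0, 15.0) 90.0
top [208. 336.] 0.7 334 [218.9 164.2  90.6] [505.4 -34.4  20. ] (25.0, 15.0) 90.0
top [212. 369.] 0.66 344 [218.8 164.6  91.3] [ 493.7 -107.4   20. ] (26.0, 15.0) 90.0
top [302. 447.] 0.65 355 [215.4  60.5  49.5] [ 295.3 -266.3   20. ] (16.26345443725586, 26.162948608398438) 45.0
top [150. 476.] 0.61 318 [216.   64.   51.4] [ 633.6 -359.7   20. ] (25.0, 15.0) 90.0
scene [247. 187.] 0.81 195 [227.4  63.5  49.1] [ 630.9 -349.7   20. ] (18.0, 13.0) 90.0
scene [234. 300.] 0.78 214 [218.9 163.9  82.3] [570.1 -43.9  20. ] (12.074766159057617, 20.57182502746582) 26.56505012512207
scene [155. 242.] 0.71 159 [214.5  65.9  48. ] [ 295.  -258.1   20. ] (9.838699340820312, 18.782970428466797) 63.43495178222656
scene [198. 220.] 0.56 162 [166.8 158.4 148.2] [ 463.9 -294.9   20. ] (15.0, 13.0) 0.0
scene [211. 307.] 0.55 177 [224.9 168.2  83.1] [495.2 -31.   20. ] (11.6
[... 201 characters left out ...]
.0, 23.0) 90.0
scene [238. 322.] 0.47 219 [217.8 162.7  81.3] [578.3  18.3  20. ] (19.0, 13.0) 90.0
tin ((338.86944580078125, 194.63584899902344), (96.94868469238281, 88.79757690429688), 8.880659103393555) [array([455.8,  82.4,  16. ]), array([660.6,  49.7,  16. ]), array([ 619.9, -170.5,   16. ]), array([ 418.4, -129.1,   16. ])] [536.5 -41.9  16. ]
timer_zero [(array([ 459.2, -275.4,   29. ]), 0.63)]
timer_pointer [(array([ 491.7, -258.7,   40. ]), 0.6), (array([481.3, 231.9,  40. ]), 0.5)]
timer_grip [(array([ 482.2, -287.8,   53.5]), 0.52)]
timer_base [(array([ 485.7, -293.1,    0. ]), 0.68)]
shift units (tool x,y,z): [13.  -7.7  0.1] turn units: 5.26 yaw 0.421 pos [ 265.6 -593.3  231.3]
```

View pics/c1.png

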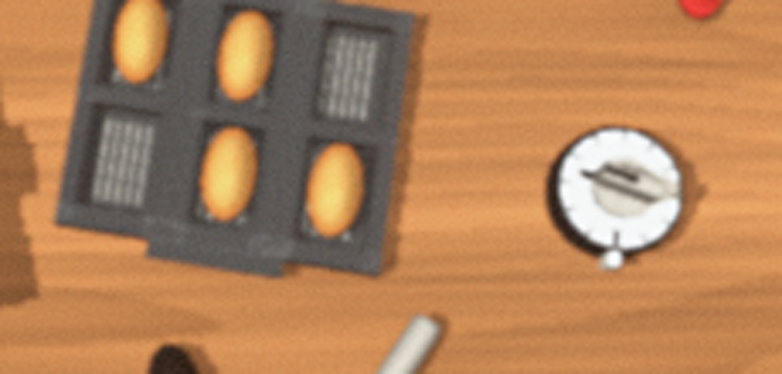

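The crop shows the timer's zero tick and lug pointing about −x (crop px 614,245) and the pointer toward +y (583,174), so the knob angle is ≈ +1.7 rad. The tin is yawed about −9° and holds four golden cakes.

```bash
python3 -m crank '[[[1,-0.6,0,0],[1,-0.6,0,0],[1,-0.6,0,0],[1,-0.6,0,0],[1,-0.6,0,0],[1,-0.6,0,0],[1,-0.6,0,0],[1,-0.6,0,0],[1,-0.6,0,0],[1,-0.6,0,0],[1,-0.6,0,0],[1,-0.6,0,0]]]' -1
python3 -m crank '[[[0,0,0,-1],[0,0,0,-1],[0,0,0,-1],[0,0,0,-1],[0,0,0,-1],[0,0,0,-1],[0,0,0,-1],[0,0,0,-1],[0,0,0,-1],[0,0,0,-1],[0,0,0,-1],[0,0,0,-0.4]]]'
python3 - <<'E'
from h import *
np.set_printoptions(precision=1,suppress=True)
d=save("wrist","w1.png")
print(np.array(d["extrinsics"]),ctrl.read_state()["qpos"])
for n,z in(("timer_zero",29),("timer_pointer",40),("timer_grip",53.5),("timer_base",0)):
    for x in ctrl.place_of("wrist",n): print(n,onz(d,x["position"],z),x["position"],x["confidence"])
plan(483,-287,150,1.33)
E
```

```text
clock: 2.65
eef_pos: [466.6, -305.3, 231.5]
tool_rot: [3.141, -0.0, 0.421]
force: [1.2, -0.1, 0.8]
width: 85.3
gripper_force: 0.0
clock: 3.65
eef_pos: [465.8, -306.6, 231.4]
tool_rot: [3.141, 0.0, 1.336]
force: [0.3, -0.0, 0.8]
width: 85.6
gripper_force: 0.0
[[   1.     0.2    0.1  484. ]
 [  -0.2    0.9    0.3 -224.6]
 [   0.    -0.3    0.9  374.4]
 [   0.     0.     0.     1. ]] [ 0.7  0.5 -0.2  1.8  0.1  0.9  0.2]
timer_zero [ 443.8 -288.3   29. ] [161.7, 300.8] 0.98
timer_pointer [ 488.4 -263.9   40. ] [131.2, 335.9] 0.86
timer_pointer [ 447.  -282.7   40. ] [158.0, 301.7] 0.55
timer_base [ 479.6 -290.9    0. ] [151.8, 332.4] 0.71
shift units (tool x,y,z): [0.9 0.5 3.2] turn units: 0.02 yaw 1.332 pos [ 465.8 -306.5  231.4]
```

View pics/w1.png

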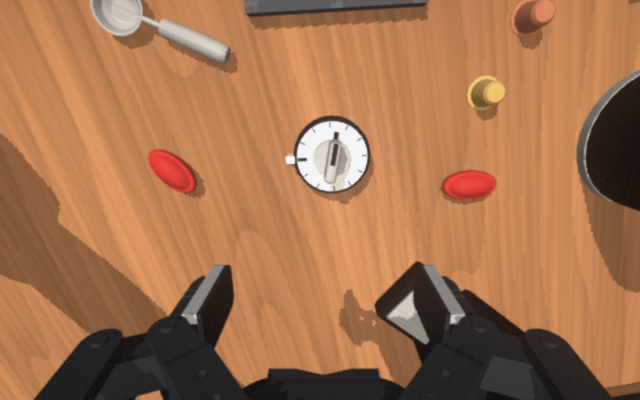

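The wrist view shows the timer at (155,332), with the zero tick and lug to the left at (160,301) and the pointer up at (131,336). The red look-alikes are at (170,172) and (184,470).

```bash
cat > timer.py <<'E'
from h import *
np.set_printoptions(precision=1,suppress=True)
def timer():
    d=cam("wrist"); s=ctrl.read_state()
    r=ctrl.trace("wrist","timer_base"); 
    b=ctrl.place_of("wrist","timer_base"); b=onz(d,b[0]["position"],0) if b else None
    g=d["img"].min(2)
    c=None
    if r:
        m=r[0]["mask"]; hull=cv2.convexHull(np.argwhere(m&(g>150))[:,::-1].astype(np.float32)).reshape(-1,2)
        mm=cv2.convexHull(np.argwhere(m)[:,::-1].astype(np.float32)).reshape(-1,2)
        P=np.array([onz(d,(p[1],p[0]),28)[:2] for p in mm]).astype(np.float32)
        e=cv2.minEnclosingCircle(P); c=e; print("rim circle",e)
    for n,z in(("timer_zero",29),("timer_pointer",40),("timer_grip",53.5)):
        for x in ctrl.place_of("wrist",n)[:2]:
            p=onz(d,x["position"],z); v=p[:2]-np.array(c[0]) if c else 0
            print(n,p,np.round(x["position"]),round(x["confidence"],2),"r",np.linalg.norm(v),"dir",round(float(np.arctan2(v[1],v[0])),3))
    print("base",b); return d
if __name__=="__main__":
    d=timer(); cv2.imwrite("pics/w2.png",cv2.resize(d["img"][100:210,270:400][:,:,::-1],None,fx=5,fy=5,interpolation=cv2.INTER_CUBIC))
E
python3 timer.py
```

```text
rim circle ((474.086181640625, -289.2442932128906), 46.36674499511719)
timer_zero [ 446.3 -285.1   29. ] [158. 302.] 0.78 r 28.078583066950245 dir 2.995
timer_pointer [ 491.4 -260.3   40. ] [127. 338.] 0.91 r 33.696876664321444 dir 1.032
timer_grip [ 474.  -292.5   53.5] [164. 329.] 0.85 r 3.2432088669974806 dir -1.61
base [ 475.5 -294.7    0. ]
```

View pics/w2.png

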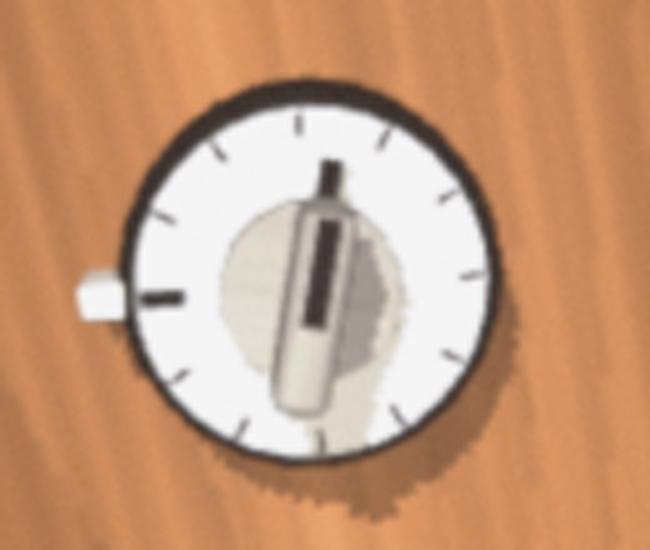

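Run:
```python
from h import *
d=cam("wrist")
P=lambda u,v,z:onz(d,(100+v/5,270+u/5),z)
c=P(312.5,281,28);z0=P(162,298,29);zo=P(472,275,29);a=P(328,207,61);b=P(302,413,61);t=P(332,160,37)
print(c,z0,zo,a,b,t)
ang=lambda v:np.arctan2(v[1],v[0])
print("bar centre",(a+b)/2,np.linalg.norm(a-b),"bar",ang(a-b),"ptr",ang(t-c),"zero",ang(z0-zo),ang(z0-c),np.linalg.norm(z0-c),np.linalg.norm(t-c))
# height from two views: top + wrist for the axis point
tp=cam("top");r=ctrl.place_of("top","timer_grip")+[];w=ctrl.place_of("wrist","timer_grip")
if r and w: print(tri([ray(tp,r[0]["position"]),ray(d,w[0]["position"])]))
plan(*((a+b)/2)[:2],100,ang(a-b))
```

```text
[ 479.02514608 -290.55943711   28.        ] [ 446.12619146 -286.22171238   29.        ] [ 513.16173927 -297.31597834   29.        ] [ 485.78418349 -270.80680912   61.        ] [ 471.30405263 -310.14579643   61.        ] [ 488.87645771 -265.08306368   37.        ]
bar centre [ 478.54411806 -290.47630277   61.        ] 41.919328625337855 bar 1.2181009724077434 ptr 1.2018215089747817 zero 2.97758102737471 3.010498899841027 33.1987510432608 28.75924101833548
(array([ 478.92203368, -282.43826938,   75.36681656]), [2.3933885621459585, 2.393388562146059])
shift units (tool x,y,z): [0.74 0.34 5.25] turn units: 1.43 yaw 1.333 pos [ 465.9 -306.4  231.3]
```

The bar centre (478.5,−290.5) agrees with the face centre, its length is 42 mm, and the zero tick radius is 33 mm, all as they should be. The knob needs about −22 turn units.

```bash
python3 -m crank '[[[0.74,0.34,0.5,0],[0,0,1,0.75],[0,0,1,0.75],[0,0,1,0],[0,0,1,0],[0,0,0.5,0],[0,0,0,0],[0,0,0,0]]]'
python3 - <<'E'
from h import *
plan(478.6,-290.5,37,1.21)
E
```

```text
clock: 5.07
eef_pos: [478.3, -290.3, 106.0]
tool_rot: [-3.14, -0.0, 1.213]
force: [0.5, 0.3, 0.1]
width: 85.6
gripper_force: 0.0
shift units (tool x,y,z): [-0.    0.01  2.76] turn units: 0.04 yaw 1.213 pos [ 478.3 -290.3  106. ]
```

```bash
python3 -m crank '[[[0,0,0.8,0],[0,0,0.8,0],[0,0,0.7,0],[0,0,0.45,0],[0,0,0,0]]]'
python3 -m crank '[[[0,0,0,0],[0,0,0,0],[0,0,0,0],[0,0,0,0],[0,0,0,0],[0,0,0,0],[0,0,0,0],[0,0,0,0]]]' 1
python3 -m crank '[[[0,0,0,-1],[0,0,0,-1],[0,0,0,-1],[0,0,0,-1],[0,0,0,-1],[0,0,0,-1],[0,0,0,-1],[0,0,0,-1],[0,0,0,-1],[0,0,0,-1],[0,0,0,0],[0,0,0,0]]]'
```

```text
clock: 5.48
eef_pos: [478.0, -290.2, 36.7]
tool_rot: [-3.14, -0.0, 1.213]
force: [0.1, 0.5, 0.1]
width: 85.6
gripper_force: 0.0
clock: 6.15
eef_pos: [479.4, -290.8, 38.3]
tool_rot: [3.14, 0.0, 1.213]
force: [0.5, 0.5, 5.3]
width: 10.6
gripper_force: 61.3
clock: 7.15
eef_pos: [478.5, -290.9, 38.3]
tool_rot: [3.142, 0.001, 2.013]
force: [-0.9, 0.7, 6.8]
width: 10.7
gripper_force: 61.7
```

```bash
python3 -m crank '[[[0,0,0,-1],[0,0,0,-1],[0,0,0,-1],[0,0,0,-1],[0,0,0,-1],[0,0,0,-1],[0,0,0,-1],[0,0,0,-1],[0,0,0,-1],[0,0,0,-1],[0,0,0,-1],[0,0,0,-1]]]'
python3 -m crank '[[[0,0,0,-0.2],[0,0,0,0],[0,0,0,0],[0,0,0,0]]]'
python3 -m crank '[[[0,0,0,0],[0,0,0,0],[0,0,0,0],[0,0,0,0],[0,0,-0.3,0],[0,0,-1,0],[0,0,-1,0],[0,0,-1,0],[0,0,-1,0],[0,0,-1,0],[0,0,0,0],[0,0,0,0]]]' -1
python3 - <<'E'
from h import *
d=save("wrist","w3.png")
print(ctrl.read_state()["qpos"])
for n in("timer_zero","timer_pointer","timer_base"):
    for x in ctrl.place_of("wrist",n)[:2]: print(n,x["position"],x["confidence"],proj(d,[478.7,-290.5,28]))
E
```

```text
clock: 8.15
eef_pos: [477.9, -291.7, 38.3]
tool_rot: [-3.139, -0.001, 2.976]
force: [-2.0, -1.4, 7.5]
width: 11.0
gripper_force: 62.6
clock: 8.48
eef_pos: [477.9, -291.7, 38.3]
tool_rot: [-3.139, -0.001, 2.988]
force: [-2.4, -1.7, 8.0]
width: 10.8
gripper_force: 62.7
clock: 9.48
eef_pos: [479.3, -290.8, 171.8]
tool_rot: [-3.14, 0.003, 2.989]
force: [-0.4, -0.7, -0.6]
width: 85.5
gripper_force: 0.0
[ 0.9608317   0.67509208 -0.7392571   1.82358525  0.58252254  0.87292493
  1.35995509]
timer_zero [156.1, 322.8] 0.68 (np.float64(187.47420563293184), np.float64(323.0766312226377))
timer_pointer [158.7, 322.9] 0.98 (np.float64(187.47420563293184), np.float64(323.0766312226377))
timer_base [180.9, 321.9] 0.56 (np.float64(187.47420563293184), np.float64(323.0766312226377))
```

View pics/w3.png

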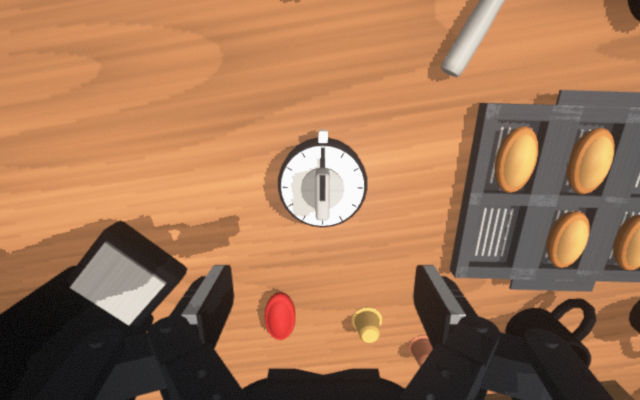

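The wrist view shows the pointer on the zero tick and lug line (all at column ≈323, rows 137–187). The timer is set, so I'm moving over the tin.

```bash
python3 -m crank '[[[0,0,-1,0],[0,1,-1,0],[0,1,-1,0],[-0.8,1,0,0],[0,1,0,0],[0,1,0,0],[0,1,0,0],[0,1,0,0],[0,1,0,0],[0,1,0,0],[0,1,0,0],[0,1,0,0]]]'
python3 -m crank '[[[0,0.2,0,0],[0,0,0,0],[0,0,0,0]]]'
cat > mads.py <<'E'
from h import *
np.set_printoptions(precision=1,suppress=True)
def gold(d,zmid=20):
    im=np.ascontiguousarray(d["img"]);h=cv2.cvtColor(im,cv2.COLOR_RGB2HSV)
    R=im[:,:,0].astype(int);G=im[:,:,1].astype(int)
    return h
def mads(n):
    d=cam(n);out=[]
    for x in ctrl.trace(n,"madeleine1"):
        m=x["mask"].astype(np.uint8)
        if m.sum()<100: continue
        c=d["img"][m>0].mean(0)
        if not(c[0]>150 and c[1]>130): continue
        q=np.array([onz(d,(p[0],p[1]),16)[:2] for p in np.argwhere(m)]).astype(np.float32)
        w=q-q.mean(0);ev,V=np.linalg.eigh(w.T@w/len(q));v=V[:,1]*np.sign(V[0,1])
        mo=cv2.moments(m);rc=(mo["m01"]/mo["m00"],mo["m10"]/mo["m00"])
        out.append((rc,np.arctan2(v[1],v[0]),4*np.sqrt(ev),x["confidence"],int(m.sum())))
    return d,out
if __name__=="__main__":
    import sys
    d,o=mads("wrist"); t,ot=mads("top")
    for rc,a,s,c,n in o:
        p=onz(d,rc,18); b=min(ot,key=lambda k:np.linalg.norm(onz(t,k[0],18)-p),default=None)
        T=tri([ray(d,rc),ray(t,b[0])]) if b else None
        print(np.round(rc),"at18",p,"yaw",round(a,3),"size",s,round(c,2),n,"tri",T)
    r=ctrl.place_of("wrist","baking_tin"); print("tin",[(onz(d,x["position"],0),x["confidence"]) for x in r])
    if len(sys.argv)>1: cv2.imwrite("pics/"+sys.argv[1],d["img"][:,:,::-1])
    plan(0,0,0)
E
python3 mads.py w4.png
```

```text
clock: 10.68
eef_pos: [539.6, -20.5, 244.0]
tool_rot: [-3.141, -0.002, 2.989]
force: [0.2, 0.3, 0.5]
width: 85.8
gripper_force: 0.0
clock: 10.93
eef_pos: [540.4, -17.5, 244.3]
tool_rot: [-3.141, -0.002, 2.989]
force: [-0.4, -0.2, -0.7]
width: 85.4
gripper_force: 0.0
[132. 238.] at18 [ 483.  -106.6   18. ] yaw -0.23 size [36.8 64.2] 0.98 1432 tri (array([ 482.7, -101.8,   38.3]), [1.4053430233799078, 1.4053430233798354])
[133. 300.] at18 [494.5 -37.4  18. ] yaw -0.206 size [36.3 63.9] 0.97 1405 tri (array([489.4, -32.9,  68.6]), [0.10514335872396956, 0.10514335872392655])
[201. 300.] at18 [575.2 -51.   18. ] yaw -0.212 size [36.5 63.4] 0.81 1134 tri (array([442.4,  12.2, 487.2]), [17.251537578766342, 17.25153757876655])
[203. 359.] at18 [588.9  19.2  18. ] yaw -0.121 size [36.  64.9] 0.6 1141 tri (array([610.5,  22.4, -41.5]), [0.6331823292535743, 0.6331823292535582])
tin [(array([532.5, -45.9,   0. ]), 0.69), (array([696.3, -72.4,  -0. ]), 0.41)]
shift units (tool x,y,z): [21.5 -2.6  9.8] turn units: None yaw 2.987 pos [540.7 -18.2 244.8]
```

View pics/w4.png

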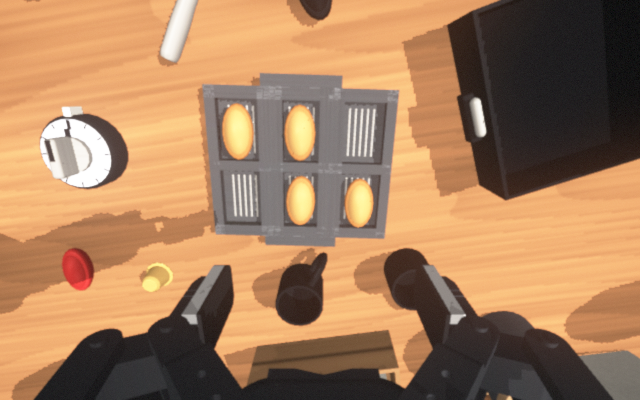

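The wrist view shows four golden cakes at (132,238), (133,300), (201,300) and (203,359); the cups are at (295,300) and (277,405). I'll take a second view from a shifted pose to get heights.

```bash
cat > two.py <<'E'
from mads import *
import pickle,sys
d,o=mads("wrist"); rec=[(ray(d,x[0]),x[1]) for x in o]
if sys.argv[1]=="a": pickle.dump(rec,open("r.pkl","wb"))
else:
    A=pickle.load(open("r.pkl","rb"))
    for (r,a),x in zip(rec,o):
        p=onz(d,x[0],18); q=min(A,key=lambda k:np.linalg.norm(k[0][0]+k[0][1]*(18-k[0][0][2])/k[0][1][2]-p))
        print(np.round(x[0]),"at18",p,"yaw",round(x[1],3),round(q[1],3),x[3],"tri",tri([r,q[0]]))
    plan(0,0,0)
E
python3 two.py a
python3 -m crank '[[[0.6,-1,0.6,0],[0.6,-1,0.6,0],[0,-1,0.6,0],[0,0,0,0],[0,0,0,0],[0,0,0,0]]]'
python3 two.py b
```

```text
clock: 11.78
eef_pos: [500.4, -86.0, 200.5]
tool_rot: [3.141, 0.001, 2.988]
force: [-0.2, 1.0, -0.2]
width: 85.6
gripper_force: 0.0
[164. 300.] at18 [ 482.1 -106.6   18. ] yaw -0.202 -0.197 0.95 tri (array([ 482.5, -106.8,   16.6]), [0.07432877538813432, 0.07432877538825083])
[166. 368.] at18 [494.7 -37.7  18. ] yaw -0.172 -0.205 0.75 tri (array([494.8, -37.4,  16.6]), [0.2721890083990251, 0.27218900839896315])
[236. 364.] at18 [574.1 -50.7  18. ] yaw -0.226 -0.228 0.61 tri (array([575. , -50.7,  16.4]), [0.16216384322979788, 0.16216384322991625])
[239. 427.] at18 [588.2  19.7  18. ] yaw -0.112 -0.158 0.56 tri (array([589.3,  19.9,  16.4]), [0.3213449194861647, 0.3213449194860484])
shift units (tool x,y,z): [20.3  0.3  8. ] turn units: None yaw 2.99 pos [500.8 -85.1 200.8]
```

Cakes triangulate to z≈16.5 (mid-height of 4–31 mm), and the spacing is 70/82 mm as it should be. Picking the first one.

```bash
python3 -m crank '[[[0.6,-0.97,0.4,0.4],[0,0,1,0],[0,0,1,0],[0,0,1,0],[0,0,1,0],[0,0,1,0],[0,0,0,0],[0,0,0,0],[0,0,0,0]]]' -0.3
python3 - <<'E'
from h import *
plan(482.3,-106.7,16,2.955)
t=cam("top")
for n,z in(("box_floor",4),("cake_box",0),("lid_hinge",64)):
    for x in ctrl.place_of("top",n)[:1]: print(n,onz(t,x["position"],z),x["confidence"])
E
```

```text
clock: 12.63
eef_pos: [482.6, -107.2, 66.3]
tool_rot: [3.141, 0.002, 2.958]
force: [0.2, 0.5, 0.6]
width: 55.9
gripper_force: 0.0
shift units (tool x,y,z): [0.01 0.02 2.01] turn units: 0.04 yaw 2.958 pos [ 482.6 -107.2   66.3]
box_floor [491.20930214 233.63545171   4.        ] 0.93
cake_box [491.74435496 237.02646704   0.        ] 0.94
lid_hinge [473.68286963 315.75621284  64.        ] 0.8
```

```bash
python3 -m crank '[[[0,0,0.6,0],[0,0,0.6,0],[0,0,0.5,0],[0,0,0.3,0],[0,0,0,0]]]'
python3 -m crank '[[[0,0,0,0],[0,0,0,0],[0,0,0,0],[0,0,0,0],[0,0,0,0],[0,0,0,0]]]' 1
```

```text
clock: 13.25
eef_pos: [480.9, -108.1, 14.5]
tool_rot: [-3.141, -0.001, 2.957]
force: [0.6, -0.2, 0.0]
width: 55.5
gripper_force: 0.0
clock: 13.75
eef_pos: [481.9, -108.0, 16.1]
tool_rot: [3.142, 0.002, 2.957]
force: [-1.9, -0.2, 6.5]
width: 32.1
gripper_force: 60.3
```

```bash
python3 -m crank '[[[0,0,-0.6,0],[0,0,-1,0],[0,0,-1,0],[0,0,-1,0],[0,0,-1,0],[0,0.8,-1,0],[0.3,1,-1,0],[0.3,1,-0.8,0],[0.3,1,0,0],[0.3,1,0,0],[0.3,1,0,0],[0.3,1,0,0]]]'
python3 -m crank '[[[0.2,1,0,0],[0,1,0,0],[0,1,0,0],[0,1,0,0],[0,1,0,0],[0,0.4,0,0],[0,0,0,0],[0,0,0,0]]]'
python3 - <<'E'
from h import *
np.set_printoptions(precision=1,suppress=True)
d=save("wrist","w5.png")
for n,z in(("box_floor",4),("cake_box",0),("lid_hinge",64),("lid_edge",224)):
    for x in ctrl.place_of("wrist",n)[:1]: print(n,onz(d,x["position"],z),x["position"],x["confidence"])
E
```

```text
clock: 14.75
eef_pos: [468.0, 68.2, 200.7]
tool_rot: [-3.141, 0.001, 2.956]
force: [1.0, 0.2, 0.2]
width: 32.5
gripper_force: 59.6
clock: 15.42
eef_pos: [487.8, 200.1, 199.9]
tool_rot: [-3.14, -0.0, 2.957]
force: [0.2, -1.6, -0.5]
width: 32.1
gripper_force: 59.7
box_floor [487.7 232.6   4. ] [169.6, 352.4] 0.75
cake_box [488.5 237.8   0. ] [168.6, 356.9] 0.92
lid_hinge [469.7 311.   64. ] [149.3, 443.5] 0.7
```

View pics/w5.png

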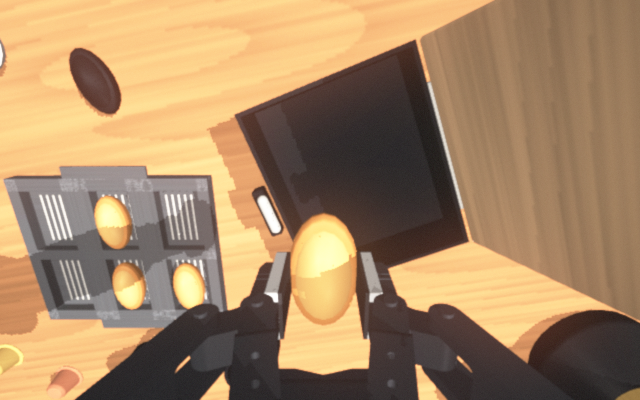

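Wrist view: the madeleine is held well, the box rim corners are at (col,row) (237,115), (416,42) and (468,240), and three cakes remain in the tin.

Run:
```python
from h import *
np.set_printoptions(precision=1,suppress=True)
d=cam("wrist")
A,B,C=[onz(d,(v,u),62)[:2] for u,v in((237,115),(416,42),(468,240))]
print(A,B,C,np.linalg.norm(B-A),np.linalg.norm(C-B),"centre",(A+C)/2)
x=np.arctan2(*(B-A)[::-1]);y=np.arctan2(*(B-C)[::-1]);print("box x",x,"box y",y)
th=(x+y-np.pi/2)/2; cx,ci=(A+C)/2,0
e=np.array([np.cos(th),np.sin(th)]);f=np.array([-e[1],e[0]])
print("theta",th)
for a in(32,-32):
    for b in(42,-42): print(a,b,(A+C)/2+a*e+b*f)
```

```text
[408.7 139.8] [381. 295.] [564.  328.5] 157.69101461524718 186.04941931991266 centre [486.4 234.1]
box x 1.7473102973570835 box y -2.960789715026926
theta -1.3921378722323694
32 42 [533.4 210.1]
32 -42 [450.7 195.2]
-32 42 [522.  273.1]
-32 -42 [439.4 258.1]
```

```bash
python3 -m crank '[[[0.8,0.65,0,0],[0.8,0.65,0,0],[0.7,0.65,0,0],[0,0,0.5,-0.75],[0,0,0.5,-0.75],[0,0,0.5,-0.75],[0,0,0.5,-0.75],[0,0,0.5,-0.75],[0,0,0.5,-0.75],[0,0,0.5,0],[0,0,0,0],[0,0,0,0]]]'
python3 -c "
from h import *
plan(440,258.6,18,3.32-2*np.pi)"
```

```text
clock: 16.72
eef_pos: [440.4, 259.0, 112.2]
tool_rot: [-3.141, -0.001, -2.968]
force: [-0.1, 0.4, -0.1]
width: 32.4
gripper_force: 59.7
shift units (tool x,y,z): [ 0.02 -0.01  3.77] turn units: -0.06 yaw -2.968 pos [440.4 259.  112.2]
```

```bash
python3 -m crank '[[[0,0,0.7,0],[0,0,0.7,0],[0,0,0.7,0],[0,0,0.7,0],[0,0,0.6,0],[0,0,0.3,0],[0,0,0,0],[0,0,0,0]]]'
python3 -m crank '[[[0,0,0,0],[0,0,0,0],[0,0,0,0],[0,0,0,0],[0,0,-0.5,0],[0,0,-1,0],[0,0,-1,0],[0,0,-1,0],[0,0,-1,0],[0,0,-1,0],[0,0,-1,0],[0,0,-0.8,0]]]' -0.1
python3 -c "
from h import *
plan(537,-42,185,2.955)"
```

```text
clock: 17.38
eef_pos: [441.4, 253.8, 19.7]
tool_rot: [-3.132, -0.002, -2.972]
force: [1.5, -9.5, -0.9]
width: 32.1
gripper_force: 61.6
clock: 18.38
eef_pos: [441.1, 260.1, 205.5]
tool_rot: [3.141, 0.003, -2.967]
force: [0.7, 1.0, -0.2]
width: 47.1
gripper_force: 0.0
shift units (tool x,y,z): [ -1.68 -12.57   0.82] turn units: -74.03 yaw -2.967 pos [441.1 260.1 205.5]
```

```bash
python3 mads.py | head -3
python3 -m crank '[[[-0.1,-1,0,0],[-0.1,-1,0,0],[-0.1,-1,0,0],[-0.1,-1,0,0],[-0.1,-1,0,0],[-0.1,-1,0,0],[0,-1,0,0],[0,-1,0,0],[0,-1,0,0],[0,-1,0,0],[0,-1,0,0],[0,-1,0,0]]]' -0.3
python3 -m crank '[[[0,-0.3,0,0.9],[0,0,0,0.9],[0,0,0,0.9],[0,0,0,0.9],[0,0,0,0.9],[0,0,0,0],[0,0,0,0]]]'
python3 mads.py
```

```text
[241.  36.] at18 [573.5 -49.5  18. ] yaw -0.368 size [40.  67.6] 0.86 1445 tri (array([557.7,  12. ,  83.4]), [25.21708323501656, 25.217083235016666])
[176. 318.] at18 [442.2 255.3  18. ] yaw 0.151 size [35.5 63.5] 0.84 1486 tri (array([-1205.9,    14.9,  6291.2]), [70.73576531546243, 70.73576531546239])
[263. 100.] at18 [590.2  21.   18. ] yaw -0.307 size [37.1 67.7] 0.84 1243 tri (array([598.4,  19.4,  13.4]), [4.85793215833687, 4.857932158336892])
clock: 19.63
eef_pos: [506.9, -34.7, 201.4]
tool_rot: [3.141, -0.002, -2.967]
force: [-0.4, -0.0, -0.3]
width: 55.3
gripper_force: 0.0
clock: 20.22
eef_pos: [508.4, -40.7, 201.8]
tool_rot: [-3.141, -0.002, 2.959]
force: [0.1, -0.1, 0.1]
width: 55.6
gripper_force: 0.0
[165. 324.] at18 [494.2 -37.2  18. ] yaw -0.171 size [36.1 63.1] 0.82 1597 tri (array([ 529.3,  -43.3, -148.7]), [0.3236845655971199, 0.32368456559711306])
[236. 325.] at18 [574.6 -50.5  18. ] yaw -0.195 size [35.2 64. ] 0.64 1257 tri (array([443. , -24.8, 306.7]), [3.0463572942872514, 3.0463572942872656])
[236. 390.] at18 [588.1  21.3  18. ] yaw -0.185 size [37.7 57.2] 0.59 1184 tri (array([441.9, -20.9, 312.3]), [0.7524987359234263, 0.7524987359234333])
tin [(array([539.6, -45.9,   0. ]), 0.76)]
shift units (tool x,y,z): [20.3 -2.1  8.1] turn units: None yaw 2.958 pos [508.9 -40.7 202.3]
```

```bash
python3 -m crank '[[[0.6,0,0.5,0],[0,0,1,0],[0,0,1,0],[0,0,1,0],[0,0,1,0],[0,0,1,0],[0,0,0.7,0],[0,0,0.6,0],[0,0,0.5,0],[0,0,0,0],[0,0,0,0]]]'
python3 -c "
from h import *
plan(494.4,-37.4,16,2.965)"
```

```text
clock: 21.38
eef_pos: [494.0, -37.8, 19.8]
tool_rot: [-3.142, -0.001, 2.958]
force: [-0.7, -0.7, -0.2]
width: 55.4
gripper_force: 0.0
shift units (tool x,y,z): [-0.01  0.02  0.15] turn units: -0.09 yaw 2.958 pos [494.  -37.8  19.8]
```

```bash
python3 -m crank '[[[0,0,0.1,0],[0,0,0,0],[0,0,0,0],[0,0,0,0],[0,0,0,0],[0,0,0,0],[0,0,-0.5,0],[0,0,-1,0],[0,0,-1,0],[0,0,-1,0],[0,0,-1,0],[0,0,0,0]]]' 1
python3 -m crank '[[[0,1,0,0],[0.1,1,0,0],[0.1,1,0,0],[0.1,1,0,0],[0.1,1,0,0],[0.1,1,0,0],[0.1,1,0,0],[0.1,1,0,0],[0.1,1,0,0],[0.1,1,0,0],[0.1,1,0,0],[0.1,1,0,0]]]'
python3 -m crank '[[[0,0.25,0,-0.9],[0,0,0,-0.9],[0,0,0,-0.9],[0,0,0,-0.9],[0,0,0,-0.9],[0,0,0,0],[0,0,0,0]]]'
python3 -c "
from h import *
plan(523.5,268.5,20,3.32-2*np.pi)"
```

```text
clock: 22.38
eef_pos: [496.9, -37.7, 134.0]
tool_rot: [3.14, 0.007, 2.956]
force: [0.2, -0.4, -0.9]
width: 32.6
gripper_force: 59.6
clock: 23.38
eef_pos: [522.1, 262.7, 129.4]
tool_rot: [-3.141, -0.0, 2.957]
force: [0.2, -0.6, -0.4]
width: 32.5
gripper_force: 59.6
clock: 23.97
eef_pos: [523.3, 267.7, 129.5]
tool_rot: [-3.141, -0.001, -2.969]
force: [-0.0, -0.1, -0.6]
width: 32.2
gripper_force: 59.6
shift units (tool x,y,z): [-0.02  0.03  4.38] turn units: -0.07 yaw -2.969 pos [523.3 267.7 129.5]
```

```bash
python3 -m crank '[[[0,0,0.7,0],[0,0,0.7,0],[0,0,0.7,0],[0,0,0.7,0],[0,0,0.7,0],[0,0,0.5,0],[0,0,0.3,0],[0,0,0,0],[0,0,0,0]]]'
python3 -m crank '[[[0,0,0,0],[0,0,0,0],[0,0,0,0],[0,0,0,0],[0,0,-0.5,0],[0,0,-1,0],[0,0,-1,0],[0,0,-1,0],[0,0,-1,0],[0,0,-1,0],[0,0,-1,0],[0,0,-0.8,0]]]' -0.1
python3 -c "
from h import *
plan(574.6,-50.6,200,2.955)"
```

```text
clock: 24.72
eef_pos: [523.5, 268.3, 22.7]
tool_rot: [3.141, 0.0, -2.967]
force: [-0.4, 1.2, -0.9]
width: 32.1
gripper_force: 59.6
clock: 25.72
eef_pos: [523.5, 268.6, 208.2]
tool_rot: [3.141, 0.002, -2.966]
force: [0.5, -0.2, -0.1]
width: 46.6
gripper_force: 0.0
shift units (tool x,y,z): [  0.22 -12.93   0.33] turn units: -74.01 yaw -2.966 pos [523.5 268.6 208.2]
```

```bash
python3 -m crank '[[[0,-1,0,0],[0,-1,0,0],[0,-1,0,0],[0,-1,0,0],[0,-1,0,0],[0,-1,0,0],[0,-1,0,0],[0,-1,0,0],[0,-1,0,0],[0,-1,0,0],[0,-1,0,0],[0,-1,0,0]]]' -0.3
python3 -m crank '[[[0.2,-0.9,0,0.9],[0,0,0,0.9],[0,0,0,0.9],[0,0,0,0.9],[0,0,0,0.9],[0,0,0,0],[0,0,0,0]]]'
python3 mads.py
```

```text
clock: 26.72
eef_pos: [575.8, -28.5, 206.2]
tool_rot: [-3.141, 0.001, -2.966]
force: [-0.6, 0.1, 0.6]
width: 55.7
gripper_force: 0.0
clock: 27.3
eef_pos: [574.8, -50.2, 206.0]
tool_rot: [-3.141, 0.001, 2.959]
force: [-0.4, -0.0, 0.2]
width: 55.9
gripper_force: 0.0
[180. 391.] at18 [591.5  20.7  18. ] yaw -0.187 size [35.8 64.2] 0.79 1496 tri (array([595. ,  21.6,  12.2]), [1.6666650770776161, 1.6666650770775946])
[176. 322.] at18 [574.3 -50.6  18. ] yaw -0.213 size [35.3 64. ] 0.78 1490 tri (array([542.6, -42.8, 147.7]), [1.7101283328010868, 1.710128332801094])
tin [(array([536.3, -42.4,   0. ]), 0.64)]
shift units (tool x,y,z): [23.  -2.2  8.2] turn units: None yaw 2.958 pos [574.7 -50.3 205.1]
```

```bash
python3 -m crank '[[[0,0,0.5,0],[0,0,1,0],[0,0,1,0],[0,0,1,0],[0,0,1,0],[0,0,1,0],[0,0,0.7,0],[0,0,0.7,0],[0,0,0.6,0],[0,0,0,0],[0,0,0,0]]]'
python3 -m crank '[[[0,0,0,0],[0,0,0,0],[0,0,0,0],[0,0,0,0],[0,0,0,0],[0,0,0,0],[0,0,-0.5,0],[0,0,-1,0],[0,0,-1,0],[0,0,-1,0],[0,0,-1,0],[0,0,0,0]]]' 1
python3 -c "
from h import *
c=np.array([487,234.5]);e=np.array([-.177,.984]);f=np.array([-.984,-.177])
for b in(42,-42): print(c-27*e+b*f)
plan(*(c-27*e+42*f),130,2.955)"
```

```text
clock: 28.47
eef_pos: [573.8, -50.0, 16.4]
tool_rot: [3.142, -0.003, 2.958]
force: [-0.0, 0.1, -0.2]
width: 55.5
gripper_force: 0.0
clock: 29.47
eef_pos: [577.7, -49.8, 135.5]
tool_rot: [3.14, 0.008, 2.957]
force: [0.3, 0.8, 0.3]
width: 32.4
gripper_force: 59.6
[450.451 200.498]
[533.107 215.366]
shift units (tool x,y,z): [6.85 8.91 0.22] turn units: 0.02 yaw 2.957 pos [577.7 -49.8 135.5]
```

```bash
python3 -m crank '[[[0.75,1,0,0],[0.75,1,0,0],[0.75,1,0,0],[0.75,1,0,0],[0.75,1,0,0],[0.75,1,0,0],[0.75,1,0,0],[0.75,1,0,0],[0.75,0.9,0,0],[0.1,0,0,-0.9],[0,0,0,-0.9],[0,0,0,-0.9]]]'
python3 -m crank '[[[0,0,0,-0.9],[0,0,0,-0.9],[0,0,0,0],[0,0,0,0]]]'
python3 -c "
from h import *
plan(450.5,200.5,22,3.32-2*np.pi)"
```

```text
clock: 30.47
eef_pos: [446.6, 200.5, 130.5]
tool_rot: [-3.141, 0.0, -3.104]
force: [0.1, -0.9, -0.3]
width: 32.3
gripper_force: 59.7
clock: 30.8
eef_pos: [447.2, 199.6, 130.2]
tool_rot: [-3.142, -0.0, -2.969]
force: [-0.3, 0.8, -0.4]
width: 32.2
gripper_force: 59.7
shift units (tool x,y,z): [-0.13  0.01  4.33] turn units: -0.07 yaw -2.969 pos [447.2 199.6 130.2]
```

```bash
python3 -m crank '[[[-0.1,0,0.7,0],[0,0,0.7,0],[0,0,0.7,0],[0,0,0.7,0],[0,0,0.7,0],[0,0,0.5,0],[0,0,0.3,0],[0,0,0,0],[0,0,0,0]]]'
```

```text
clock: 31.55
eef_pos: [449.8, 200.4, 22.7]
tool_rot: [-3.141, -0.0, -2.967]
force: [0.1, -0.1, 0.4]
width: 32.3
gripper_force: 59.7
```

```bash
python3 -m crank '[[[0,0,0,0],[0,0,0,0],[0,0,0,0],[0,0,0,0],[0,0,-0.5,0],[0,0,-1,0],[0,0,-1,0],[0,0,-1,0],[0,0,-1,0],[0,0,-1,0],[0,0,-1,0],[0,0,-0.8,0]]]' 0
python3 mads.py; python3 -c "
from h import *
plan(590.5,20.6,200,2.955)"
```

```text
clock: 32.55
eef_pos: [449.9, 200.5, 207.1]
tool_rot: [3.141, 0.002, -2.966]
force: [0.4, 0.2, 0.7]
width: 42.4
gripper_force: 0.0
[264. 152.] at18 [590.9  20.5  18. ] yaw -0.247 size [36.8 66.1] 0.9 1190 tri None
[243. 369.] at18 [518.7 267.1  18. ] yaw -0.04 size [34.9 58.1] 0.77 937 tri None
[178. 374.] at18 [442.  255.3  18. ] yaw 0.156 size [35.6 64.4] 0.73 1494 tri None
[176. 323.] at18 [449.3 201.6  18. ] yaw 0.168 size [35.7 64.7] 0.55 1512 tri None
tin [(array([540.1, -45.6,   0. ]), 0.67)]
shift units (tool x,y,z): [19.1 -4.7  8.2] turn units: None yaw -2.967 pos [449.5 199.6 204.5]
shift units (tool x,y,z): [-4.31 -8.03  0.18] turn units: -74.02 yaw -2.967 pos [449.5 199.6 204.5]
```

```bash
python3 -m crank '[[[-0.55,-1,0,0],[-0.55,-1,0,0],[-0.55,-1,0,0],[-0.55,-1,0,0],[-0.55,-1,0,0],[-0.55,-1,0,0],[-0.55,-1,0,0],[-0.45,-1,0,0],[0,0,0,0.9],[0,0,0,0.9],[0,0,0,0.9],[0,0,0,0.9]]]' -0.3
python3 -m crank '[[[0,0,0,0.9],[0,0,0,0],[0,0,0,0]]]'
python3 mads.py; python3 -c "
from h import *
plan(590.5,20.7,16.5,2.955)"
```

```text
clock: 33.8
eef_pos: [589.5, 21.7, 203.1]
tool_rot: [-3.141, -0.003, 3.025]
force: [-0.0, -0.2, 0.8]
width: 55.4
gripper_force: 0.0
clock: 34.05
eef_pos: [589.8, 22.0, 203.8]
tool_rot: [-3.141, -0.002, 2.959]
force: [0.1, -0.2, 0.2]
width: 55.3
gripper_force: 0.0
[179. 322.] at18 [591.1  21.   18. ] yaw -0.184 size [35.9 63.1] 0.75 1499 tri None
[ 65. 566.] at18 [523.6 269.3  18. ] yaw 0.257 size [39.8 63.1] 0.69 2329 tri None
[ 13. 493.] at18 [466.2 201.8  18. ] yaw 1.161 size [25.8 38.4] 0.66 994 tri None
[133.   3.] at18 [ 484.4 -289.7   18. ] yaw -0.498 size [ 7.8 29.3] 0.45 162 tri None
tin [(array([534.2, -43.2,   0. ]), 0.56)]
shift units (tool x,y,z): [23.1 -5.2  8.2] turn units: None yaw 2.958 pos [590.3  22.1 204.8]
shift units (tool x,y,z): [-0.02 -0.05  7.53] turn units: 0.03 yaw 2.958 pos [590.3  22.1 204.8]
```

```bash
python3 -m crank '[[[0,-0.05,0.5,0],[0,0,1,0],[0,0,1,0],[0,0,1,0],[0,0,1,0],[0,0,1,0],[0,0,0.7,0],[0,0,0.7,0],[0,0,0.55,0],[0,0,0,0],[0,0,0,0]]]'
python3 -m crank '[[[0,0,0,0],[0,0,0,0],[0,0,0,0],[0,0,0,0],[0,0,0,0],[0,0,0,0],[0,0,-0.5,0],[0,0,-1,0],[0,0,-1,0],[0,0,-1,0],[0,0,-1,0],[0,0,0,0]]]' 1
python3 -c "
from h import *
plan(532,215,130,2.955)"
```

```text
clock: 35.22
eef_pos: [589.7, 20.9, 18.1]
tool_rot: [-3.141, -0.002, 2.957]
force: [0.5, 0.4, -0.3]
width: 55.1
gripper_force: 0.0
clock: 36.22
eef_pos: [593.4, 21.8, 137.0]
tool_rot: [3.139, 0.009, 2.957]
force: [0.6, 0.3, -0.2]
width: 32.1
gripper_force: 59.5
shift units (tool x,y,z): [3.83 7.15 0.28] turn units: 0.02 yaw 2.957 pos [593.4  21.8 137. ]
```

```bash
python3 -m crank '[[[0.5,0.9,0,0],[0.5,0.9,0,0],[0.5,0.9,0,0],[0.5,0.9,0,0],[0.5,0.9,0,0],[0.5,0.9,0,0],[0.5,0.9,0,0],[0.3,0.85,0,-0.9],[0,0,0,-0.9],[0,0,0,-0.9],[0,0,0,-0.9],[0,0,0,-0.9]]]'
python3 -m crank '[[[0,0,0,0],[0,0,0,0],[0,0,0,0]]]'
python3 -c "
from h import *
plan(532,215,22,3.32-2*np.pi)"
```

```text
clock: 37.22
eef_pos: [529.6, 214.0, 131.7]
tool_rot: [-3.141, 0.0, -2.962]
force: [0.4, -0.4, -0.5]
width: 31.4
gripper_force: 59.6
clock: 37.47
eef_pos: [529.8, 213.8, 131.5]
tool_rot: [-3.141, 0.0, -2.968]
force: [-0.1, -0.4, -0.7]
width: 32.1
gripper_force: 59.6
shift units (tool x,y,z): [-0.1   0.03  4.38] turn units: -0.06 yaw -2.968 pos [529.8 213.8 131.5]
```

```bash
python3 -m crank '[[[-0.1,0,0.7,0],[0,0,0.7,0],[0,0,0.7,0],[0,0,0.7,0],[0,0,0.7,0],[0,0,0.5,0],[0,0,0.35,0],[0,0,0,0],[0,0,0,0]]]'
python3 -m crank '[[[0,0,0,0],[0,0,0,0],[0,0,0,0],[0,0,0,0],[0,0,-0.5,0],[0,0,-1,0],[0,0,-1,0],[0,0,-1,0],[0,0,-1,0],[0,0,-1,0],[0,0,-1,0],[0,0,-0.8,0]]]' 0
python3 mads.py w6.png; python3 -c "
from h import *
t=save('top','t2.png')
for c in('top','scene'):
  d=cam(c)
  for n in('lid_edge','lid_hinge'):
    for x in ctrl.place_of(c,n)[:1]: print(c,n,x['position'],x['confidence'],onz(d,x['position'],224 if n=='lid_edge' else 64))
"
```

```text
clock: 38.22
eef_pos: [532.3, 214.7, 22.7]
tool_rot: [3.142, 0.0, -2.967]
force: [-0.3, -0.3, -0.9]
width: 31.9
gripper_force: 59.6
clock: 39.22
eef_pos: [532.3, 214.9, 208.2]
tool_rot: [3.141, 0.002, -2.966]
force: [-0.2, -0.7, -0.4]
width: 42.6
gripper_force: 0.0
[176. 323.] at18 [532.4 216.2  18. ] yaw 0.18 size [35.  63.1] 0.96 1439 tri None
[ 95. 378.] at18 [441.8 255.2  18. ] yaw 0.159 size [35.1 62.9] 0.71 1834 tri None
[177. 374.] at18 [523.6 269.9  18. ] yaw 0.19 size [35.6 63.6] 0.68 1471 tri None
[ 93. 324.] at18 [448.8 201.8  18. ] yaw 0.135 size [35.1 62.8] 0.62 1848 tri None
tin [(array([534.9, -45.1,   0. ]), 0.73)]
shift units (tool x,y,z): [22.4 -4.7  8.2] turn units: None yaw -2.966 pos [531.8 213.9 205.1]
top lid_edge [210.8, 115.7] 0.88 [467.61183939 366.709206   224.        ]
top lid_hinge [220.2, 170.6] 0.71 [476.80373247 320.8085549   64.        ]
scene lid_edge [166.0, 468.0] 0.81 [464.76873749 369.52628396 224.        ]
scene lid_hinge [203.1, 428.7] 0.58 [472.9392155  310.46486886  64.        ]
```

View pics/w6.png

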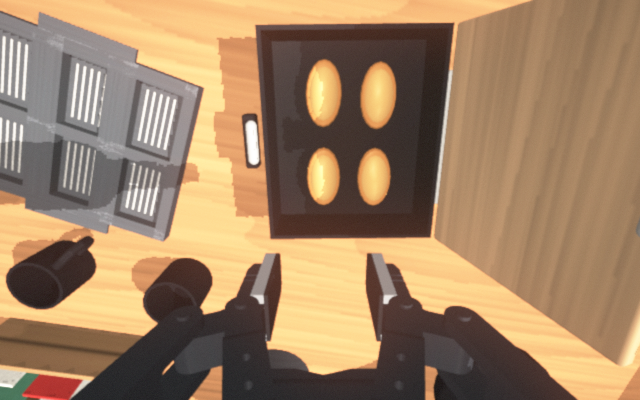

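The wrist view shows four cakes inside the box at (93,323), (96,378), (176,323) and (177,374), an empty tin, and both cups upright at the left. Next is the lid: shut the fingers, go over and behind it.

```bash
python3 -m crank '[[[0,0,-1,0],[0,0,-1,0],[0,0,-1,0],[0,0,-0.8,0],[0.2,1,0,0],[0.2,1,0,0],[0.2,1,0,0],[0.2,1,0,0],[0.2,1,0,0],[0.2,1,0,0],[0.2,1,0,0],[0.2,0.8,0,0]]]' 1
python3 -m crank '[[[0,0,0,1],[0,0,0,1],[0,0,0,1],[0,0,0,1],[0,0,0,1],[0,0,0,1],[0,0,0,1],[0,0,0,1],[0,0,0,1],[0,0,0,1],[0,0,0,1],[0,0,0,1]]]'
python3 -m crank '[[[0,0,0,1],[0,0,0,1],[0,0,0,1],[0,0,0,1],[0,0,0,1],[0,0,0,1],[0,0,0,1],[0,0,0,0.6],[0,0,0,0],[0,0,0,0],[0,0,0,0]]]'
python3 - <<'E'
from h import *
np.set_printoptions(precision=1,suppress=True)
plan(457.4,398.8,200,1.749); print(ctrl.read_state()["qpos"])
d=save("wrist","w7.png")
for n,z in (("lid_edge",221),("lid_hinge",64)):
    for x in ctrl.place_of("wrist",n)[:1]: print(n,x["position"],x["confidence"],onz(d,x["position"],z))
E
```

```text
clock: 40.82
eef_pos: [457.6, 401.5, 299.9]
tool_rot: [3.141, -0.001, -2.965]
force: [0.3, -0.7, -1.0]
width: 0.1
gripper_force: 0.0
clock: 41.82
eef_pos: [458.6, 399.5, 299.7]
tool_rot: [-3.141, -0.0, 2.353]
force: [0.5, 0.1, -0.4]
width: 0.0
gripper_force: 0.0
clock: 42.73
eef_pos: [458.7, 399.6, 299.9]
tool_rot: [-3.141, 0.0, 1.75]
force: [0.2, 0.6, 0.0]
width: -0.4
gripper_force: 0.0
shift units (tool x,y,z): [-0.  -0.1  4. ] turn units: 0.02 yaw 1.75 pos [458.7 399.6 299.9]
[-0.5  0.5 -0.5  1.5  0.3  1.1 -0.8]
lid_edge [250.6, 316.7] 0.58 [458.3 367.6 221. ]
lid_hinge [234.3, 320.2] 0.94 [469.8 310.4  64. ]
```

View pics/w7.png

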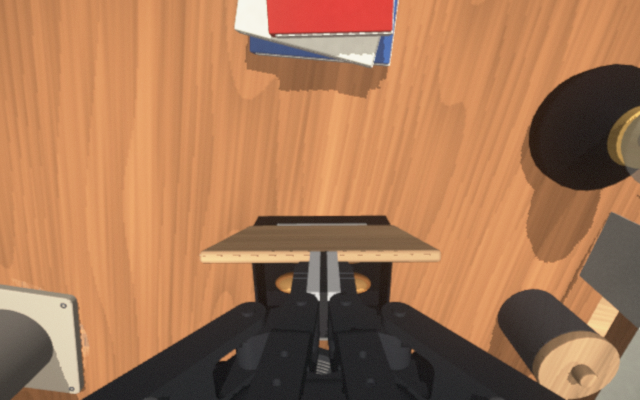

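The wrist view shows the lid's free edge at rows 250–262, centred at column 320 and aligned with the fingers. Descending behind it.

```bash
python3 -m crank '[[[0.2,0,0,0],[0,0,0.8,0],[0,0,0.8,0],[0,0,0.8,0],[0,0,0.8,0],[0,0,0.8,0],[0,0,0,0],[0,0,0,0]]]'
python3 -m crank '[[[-0.5,0,0,0],[-0.5,0,0,0],[-0.5,0,0,0],[-0.5,0,0,0],[0,0,0,0]]]'
```

```text
clock: 43.55
eef_pos: [457.5, 404.4, 199.5]
tool_rot: [-3.14, 0.001, 1.749]
force: [-0.6, -0.2, 0.3]
width: -0.1
gripper_force: 0.0
clock: 43.97
eef_pos: [468.6, 350.8, 200.7]
tool_rot: [3.141, 0.003, 1.744]
force: [0.6, 1.1, -0.5]
width: 0.1
gripper_force: 0.2
```

```bash
python3 -m crank '[[[-0.64,0,0,0],[-0.5,0,-0.05,0],[-0.5,0,-0.05,0],[-0.5,0,-0.06,0],[-0.5,0,0.08,0],[-0.5,0,0.08,0],[-0.54,0,0.1,0],[0,0,0,0]]]'
python3 -c "
from h import *
h=np.array([472.8,313.2]);e=np.array([-.177,.984])
s=ctrl.read_state();p=s['eef_pos'];print('u',(p[:2]-h)@e,'v',(p[:2]-h)@[-.984,-.177],p,s['tool_rot'])
d=cam('scene')
for x in ctrl.place_of('scene','lid_edge')[:2]: print(x['position'],x['confidence'],onz(d,x['position'],64+140))
"
```

```text
clock: 44.63
eef_pos: [483.7, 260.1, 196.7]
tool_rot: [-3.14, 0.004, 1.745]
force: [-0.2, -0.9, 0.6]
width: 0.1
gripper_force: 0.3
u -54.140546048122424 v -1.3807328738885627 [483.74606041 260.14807586 196.67487511] [-3.13988605  0.00351315  1.74468677]
[175.5, 415.6] 0.78 [486.38322744 245.79043105 204.        ]
```

```bash
python3 -m crank '[[[-0.7,0,0.3,0],[-0.7,0,0.4,0],[-0.56,0,0.55,0],[-0.56,0,0.6,0],[-0.28,0,0.46,0],[-0.28,0,0.46,0],[-0.18,0,0.5,0],[-0.18,0,0.5,0],[0,0,0,0]]]'
python3 -c "
from h import *
h=np.array([472.8,313.2]);e=np.array([-.177,.984])
s=ctrl.read_state();p=s['eef_pos'];print('u',(p[:2]-h)@e,'v',(p[:2]-h)@[-.984,-.177],p,s['tool_rot'])
d=save('scene','s2.png')
for x in ctrl.place_of('scene','lid_edge')[:2]: print(x['position'],x['confidence'],onz(d,x['position'],64+30))
"
```

```text
clock: 45.48
eef_pos: [497.4, 179.3, 101.5]
tool_rot: [-3.138, 0.001, 1.749]
force: [-0.4, -1.2, 1.3]
width: -0.4
gripper_force: 0.5
u -136.0942736022098 v -0.5166160116036141 [497.40724859 179.31911524 101.52857239] [-3.13846923e+00  9.07747923e-04  1.74880452e+00]
[200.9, 372.6] 0.69 [495.39479245 151.53423171  94.        ]
```

Lid nearly shut, force small and upward. Press down.

```bash
python3 -m crank '[[[-0.15,0,0.35,0],[-0.05,0,0.35,0],[0,0,0.2,0],[0,0,0.1,0],[0,0,0,0]]]'
python3 -m crank '[[[0,0,0.1,0],[0,0,0.1,0],[0,0,0.1,0],[0,0,0,0]]]'
```

```text
clock: 46.0
eef_pos: [498.4, 174.7, 77.4]
tool_rot: [-3.139, 0.001, 1.749]
force: [-0.5, 0.0, -0.5]
width: 0.0
gripper_force: 0.0
clock: 46.33
eef_pos: [499.1, 174.8, 71.1]
tool_rot: [-3.142, 0.001, 1.749]
force: [-2.1, -1.6, 9.3]
width: -0.2
gripper_force: 4.7
```

```bash
python3 -m crank '[[[0,0,0.05,0],[0,0,0.05,0],[0,0,0.05,0],[0,0,0.05,0],[0,0,0,0],[0,0,0,0]]]'
```

```text
clock: 46.83
eef_pos: [499.2, 174.7, 67.3]
tool_rot: [3.141, 0.001, 1.749]
force: [-3.6, -2.7, 17.9]
width: -0.2
gripper_force: 8.6
```

```bash
python3 -m crank '[[[0,0,0.1,0],[0,0,0.05,0],[0,0,0,0],[0,0,0,0]]]'
python3 -m crank '[[[0,0,-0.3,0],[0,0,-0.5,0],[0,0,-1,0],[0,0,-1,0],[0,0,-1,0],[0,0,-1,0],[0,0,-1,0],[0,0,-1,0],[0,0,-1,0],[0,0,0,0],[0,0,0,0]]]'
python3 - <<'E'
from h import *
np.set_printoptions(precision=1,suppress=True)
s=cam("scene"); cv2.imwrite("pics/s3.png",cv2.resize(s["img"][130:320,170:500][:,:,::-1],None,fx=2.4,fy=2.4,interpolation=cv2.INTER_CUBIC))
for c in("scene","top","wrist"):
    d=cam(c)
    for x in ctrl.place_of(c,"lid_edge")[:1]: print(c,x["position"],x["confidence"],"at75",onz(d,x["position"],75))
e=np.array([-.177,.984]);print("expect shut",np.array([472.8,313.2])-166*e)
E
```

```text
clock: 47.17
eef_pos: [499.2, 174.6, 64.2]
tool_rot: [3.141, 0.002, 1.749]
force: [-4.1, -2.7, 23.1]
width: -0.2
gripper_force: 11.8
clock: 48.08
eef_pos: [499.8, 175.4, 258.2]
tool_rot: [3.139, -0.0, 1.749]
force: [-0.5, -0.2, -0.0]
width: -0.1
gripper_force: 0.0
scene [207.2, 373.3] 0.76 at75 [503.4 155.4  75. ]
top [128.6, 346.5] 0.61 at75 [671.6 -60.   75. ]
wrist [202.7, 324.0] 0.9 at75 [502.8 147.8  75. ]
expect shut [502.2 149.9]
```

View pics/s3.png

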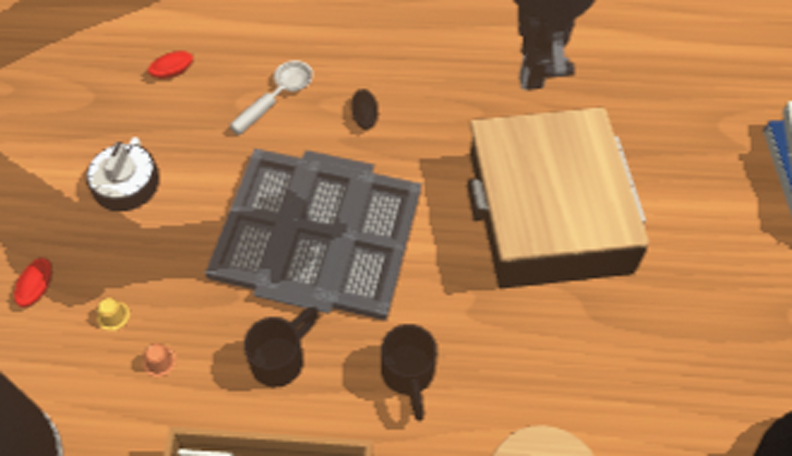

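The scene crop shows the lid lying shut on the box with the hand well away, the tin empty, both cups upright and the knob toward the lug. One last numeric check of the knob from the saved close-up, w3.

Run:
```python
from h import *
g=255-cv2.imread("pics/w3.png",0).astype(float)
for r in range(130,224,4):
    row=g[r,308:338]; k=row-np.median(row) if r<222 else row; k=np.clip(k-30,0,None); print(r,round((k*np.arange(308,338)).sum()/max(k.sum(),1e-6),2),round(k.max()))
```

```text
130 0.0 0
134 312.31 16
138 317.62 36
142 0.0 0
146 323.42 72
150 322.41 158
154 322.41 158
158 322.11 156
162 321.93 156
166 321.95 151
170 317.97 12
174 316.0 4
178 321.98 66
182 321.98 67
186 322.0 68
190 321.88 68
194 321.91 71
198 321.92 70
202 312.53 44
206 314.28 52
210 315.93 39
214 316.3 40
218 316.91 36
222 322.03 74
```

```bash
python3 -c "
from cell import ctrl
print(ctrl.finish_job())"
```

```text
the job is handed in; nothing more can be done
None
```

The job is handed in: the timer pointer is within about 1° of the zero mark, all four madeleines are in the cake box, the lid stayed shut once I let go, and both cups are still upright.

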